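# Load the UV lamp box with drawer pulls

## Task

The UV lamp box that darkens cherry wood is still on from the last batch: switch it off first, with the toggle on top of it, and keep it off while you work. Lay all the cherry drawer pulls in the plywood tray, none on top of another; then lift the tray's leading end onto the box's sill, its other end staying on the bench, and push the tray in until the whole of it lies flat inside, behind the sill. Then switch the lamp back on, and leave the other things on the bench where they are.

Things in the scene. Friction and masses are not known exactly. Their poses are not given: they have to be found in the camera images.
- lampbox: UV lamp box, fixed: grey steel, amber side windows, mouth facing about -y. Origin on the bench, mid-mouth, at the sill's outer face; x runs level into the box (about world +y), y across the mouth (about world -x, towards the robot), z up. Inside 210 mm wide (y +-105); floor pan 3 mm high, back wall at x = 274 mm; sides 4 mm thick and 32 mm high from x = 0, higher (windows) from x = 90.
- sill (a point): middle of the sill's top: a steel bar right across the mouth, x 0 to 12 mm of the box, 14 mm high, raised 11 mm above the floor pan behind it; axes as the box's
- head_top (a point): middle of the lamp head's flat top, 180 mm above the bench. The head covers x 90 to 278 mm and y -112 to +112 mm of the box, z 120 to 180 mm; between sill and head (x 12 to 90) the box is open above. The switch stands on the head, at x = 165, y = 0 mm of the box; axes as the box's
- lamp_toggle (a joint): the lamp's switch, a steel bat toggle. +0.42 rad: ON, bat leaning to the box's -y (away from the robot). -0.42: OFF, leaning to the box's +y (towards the robot). 0: upright. A spring snaps it over centre: about 3.5 N sideways near the tip starts it, and once past upright it runs to the other stop by itself. ON is above 0.3, OFF below -0.3.
- toggle_tip (a point): point in the bat's end, 33 mm from its pivot. The bat is 36 mm long, 7 to 12 mm thick, pivot 190 mm above the bench at x = 165, y = 0 mm of the box; it swings in the box's y-z plane
- tray_mid (a point): loose pale birch-ply tray, 0.3 to 0.5 kg, 230 mm (x) by 166 mm (y); this point is its middle, 15 mm above its underside; x points to the leading end, facing the box, z up. Floor 6, side walls 8, end walls 12 mm thick, walls 30 mm high, inside 206 x 150 mm. Mid each end wall rises an ear, 40 mm wide (along y), 12 mm thick, to 56 mm above the underside: grip across the 40 mm to lift that end.
- tray_lead (a point): middle of the tray's leading bottom edge (outer face of the end wall, underside)
- tray_tail (a point): middle of the tray's trailing bottom edge (outer face of the end wall, underside)
- mat: black rubber router mat, fixed, 230 x 230 x 2 mm, on which the pulls lie at first; origin under its centre
- pull0_mid (a point): a cherry drawer pull, a low bridge: bar 84 x 24 x 12 mm on two 18 mm long feet 12 mm high, 24 mm high in all, 45 g. This point is its centre, 12 mm above the feet's undersides; x along its length, y across its 24 mm width, z up. Two to four pulls are present (absent ones read None).
- pull1_mid (a point): another such pull, or None if absent
- pull2_mid (a point): another such pull, or None if absent
- pull3_mid (a point): another such pull, or None if absent
- plane: bench plane, 240 x 62 x 100 mm, origin under its centre, not part of the job: leave it where it is
- chisel: chisel lying beside the work, 255 mm long, origin under its middle: leave it
- wax_tin: flat green tin, 87 mm across, 44 mm high, origin under its centre: leave it

How it is judged:
By the outcome, as a careful person would: the job done as asked, in the order asked, and still so for the second after the job is handed in, with the robot touching nothing.
Of pull0, pull1, pull2, pull3 only 2 to 4 are there at a start; the rules pass over those that are not, and their reading is None.
At some moment in a run one of pull0, pull1, pull2, pull3 may be knocked a few centimetres aside while the robot is not near it.
Once in a run the grip may slacken for a moment while it holds something.
It also fails if it takes over 210 s, if anything falls off the work surface, if the arm or the gripper's body presses on something with over 40 N, if the wrist force passes 120 N, or if a joint passes its speed limit or range.

## Robot

A 6-joint arm with a two-finger parallel gripper is mounted at the origin on the work surface. World frame = base frame: x ahead of the robot, y to its left, z up, the work surface at z = 0. Lengths are in mm, angles in degrees, forces in N, time in s.
With the tool pointing down it reaches from about 350 to 850 mm from the base axis. Payload 8.1 kg.
Tool frame: the origin (TCP) lies midway between the tips of the shut fingers; the grasp point (between the pads) lies 19 mm behind it; z points along the fingers, y is the line along which they close (so a half turn about z gives the same grasp; the last joint's range is limited). The gripper opens to 85 mm and grips with 20 to 120 N. Pads are 22 mm wide; open, the fingers measure 114 mm over their backs; the gripper's body (76 mm by 85 mm) begins 54 mm behind the grasp point. The pads swing forward as they close: fully open they stand 13 mm farther back than shut.
Start: joints at [-77.372, 7.471, 85.268, -0, 87.261, -4.893], TCP at [180.654, -572.162, 231.292] pointing down, gripper open.
Joint ranges: [-169.43, 169.43], [-51.17, 129.36], [1.28, 143.12], [-76.62, 256.62], [0, 156.53], [-152.29, 152.29]. Speed limits (degrees/s): [136.94, 136.94, 159.86, 180, 180, 180].

## Interface

Orientations are given as [roll, pitch, yaw] about the fixed x, y, z axes, in that order (R = Rz(yaw) Ry(pitch) Rx(roll)).
In Python, from bench import r gives the robot as it stands. The module is installed in compiled form; this text tells all that it offers.
- The arm moves only by the tool jog_arm, never from a script. Its argument "rows" is a list of rows, each a list of 2 entries, a list of its own where there are three numbers: the shift along the tool's x, y, z in mm, then the turn, a rotation vector about the tool's x, y, z in rad. A call has 1 to 10 rows; each row is the pose to reach, as a shift and turn from the pose commanded when the call began, along the tool's axes at that moment; what a row does not reach only later rows make up. A row lasts 1/10 s, in which the tool goes at most 50 mm and 8.59 degrees, less where a joint would pass 70% of its speed; a pose out of reach is approached as far as the arm can. A call with a gripper value outside its range is refused whole. "grip" is the finger opening in mm, from 0 to 85.4, set as the call begins (left out, the last holds). The fingers move at their own pace and stop on an object; "force" is the grip in N (left out, the last holds). Time passes only in rows, so rows that repeat a pose let the fingers close. It gives the time, the measured TCP pose, the force, the opening and the grip force at its end, in the units of the state.
- r.sense(): the state, without advancing time (a new reading comes with each control period).
- r.snapshot(name): name is "scene" or "top" or "wrist"; returns (picture, depth): 384x512x3 uint8, blue, green, red; 384x512 float32, mm along the optical axis (not along the pixel's ray), 0 where there is no reading.
- r.camera_params(name): a dict with "fx", "fy", "cx", "cy" (pixels), "pose" (4x4, takes a point from camera to world coordinates); the wrist camera has in their place "tool_from_camera" (4x4, takes a point from camera to tool coordinates, whose origin is the TCP and whose axes are the flange's). Camera axes: x right, y down, z forward; pixel columns grow to the right and rows downward; lengths in mm; the calibration is good to about 2 mm. A picture is of the moment at which its call begins: read the wrist's pose just before it. camera_params takes no time and is no camera call.
- r.hand_in(): hands the job in; it is judged then, once.
The state is a dict: "time": time; "joint_pos": joint angles; "qd": joint speeds; "joint_efforts": joint torques, N m; "tool_pos": TCP position; "tcp_rot": TCP orientation; "ft_force": force on the tool from outside, world axes, zero at the start; "wrist_torque": the same for the moment, N m; "finger_gap": finger opening in mm; "grip_force": force on a finger pad.
Only numpy, scipy, OpenCV 4.12 (cv2) and the standard library are available. Lean on these libraries where they do the work, as an engineer would, in place of code of your own. Each camera call takes 0.05 s, during which the arm holds its last target. There are 200 camera calls.

## Working session

There is one attempt and no reset: what is moved stays moved. The work goes in short steps, Python scripts to look and compute and a tool call to move; the robot and the scene stay as the last step left them, time stands still between calls to the robot, and variables do not carry over. Pictures are saved under pics/ and viewed, at most 14 in all, crops included, and the job is handed in when it is done.

Besides the shell and the picture viewer there is one more tool, called after "Emit:" as name([rows], argument=value, ...), one row to a line, values as JSON. jog_arm: Moves the arm, as the interface text tells. Its arguments: {"type":"object","properties":{"rows":{"type":"array"},"grip":{"type":"number"},"force":{"type":"number"}},"required":["rows"]}

```bash
mkdir -p pics
cat > h.py <<'E'
import numpy as np, cv2
from bench import r
from scipy.spatial.transform import Rotation as Ro
def T(name,s=None):
    c=r.camera_params(name)
    if 'pose' in c: return c,np.array(c['pose'])
    s=s or r.sense(); M=np.eye(4); M[:3,:3]=Ro.from_euler('xyz',s['tcp_rot'],degrees=True).as_matrix(); M[:3,3]=s['tool_pos']
    return c,M@np.array(c['tool_from_camera'])
def cast(c,M,uv,z):
    uv=np.atleast_2d(uv).astype(float)
    d=np.c_[(uv[:,0]-c['cx'])/c['fx'],(uv[:,1]-c['cy'])/c['fy'],np.ones(len(uv))]@M[:3,:3].T
    o=M[:3,3]; return o+d*((z-o[2])/d[:,2])[:,None]
def cloud(c,M,d):
    v,u=np.indices(d.shape); P=np.dstack([(u-c['cx'])/c['fx']*d,(v-c['cy'])/c['fy']*d,d])
    return P@M[:3,:3].T+M[:3,3]
def proj(c,M,p):
    q=(np.atleast_2d(p)-M[:3,3])@M[:3,:3]; return np.c_[q[:,0]/q[:,2]*c['fx']+c['cx'],q[:,1]/q[:,2]*c['fy']+c['cy']]
def tool(p):
    "world point(s)-> tool-frame shift"
    s=r.sense(); return (np.atleast_2d(p)-s['tool_pos'])@Ro.from_euler('xyz',s['tcp_rot'],degrees=True).as_matrix()
E
python3 - <<'E'
from h import *
print(r.sense())
for n in ['top','scene']:
    c,M=T(n); p,d=r.snapshot(n); cv2.imwrite(f'pics/{n}0.png',p); np.save(f'{n}0.npy',d); print(n,c['fx'],M.round(2))
print(r.camera_params('wrist'))
E
```

```text
{'time': 0.0, 'joint_pos': array([-7.73707114e+01,  7.51438156e+00,  8.53302984e+01, -2.14920093e-04,
        8.72650292e+01, -4.89356504e+00]), 'qd': array([-0.04889688, -0.04073796, -0.01363976, -0.02555072, -0.09763262,
       -0.01860592]), 'joint_efforts': array([ 1.19201059e-04, -5.69387698e+01, -5.00551915e+01, -1.84268420e-04,
        1.46022663e-02,  5.20218885e-05]), 'tool_pos': array([ 180.53982871, -571.58738082,  230.2422824 ]), 'tcp_rot': array([-1.79890672e+02, -9.14486530e-03,  1.75228554e+01]), 'ft_force': array([0.50638877, 0.10459702, 0.37216777]), 'wrist_torque': array([ 0.00111022, -0.00838389, -0.00036309]), 'grip_force': 0.0, 'finger_gap': 85.28459878646046}
top 443.99799127728807 [[ 1.00000e-02 -9.90000e-01  1.30000e-01  4.02660e+02]
 [-1.00000e+00 -1.00000e-02 -2.00000e-02  8.96000e+00]
 [ 2.00000e-02 -1.30000e-01 -9.90000e-01  1.54227e+03]
 [ 0.00000e+00  0.00000e+00  0.00000e+00  1.00000e+00]]
scene 427.0733956563892 [[ 6.30000e-01  5.70000e-01 -5.30000e-01  1.15161e+03]
 [ 7.80000e-01 -4.50000e-01  4.40000e-01 -4.93720e+02]
 [ 2.00000e-02 -6.90000e-01 -7.30000e-01  9.25780e+02]
 [ 0.00000e+00  0.00000e+00  0.00000e+00  1.00000e+00]]
{'fx': 278.6094373489319, 'fy': 278.6094373489319, 'cx': 257.5356175661628, 'cy': 191.7433145877823, 'tool_from_camera': array([[ 1.64469786e-04, -9.66220511e-01, -2.57716701e-01,
         6.67424823e+01],
       [ 9.99999895e-01,  2.69405692e-04, -3.71863896e-04,
         7.82518686e-02],
       [ 4.28732870e-04, -2.57716613e-01,  9.66220453e-01,
        -1.41857377e+02],
       [ 0.00000000e+00,  0.00000000e+00,  0.00000000e+00,
         1.00000000e+00]])}
```

View pics/top0.png

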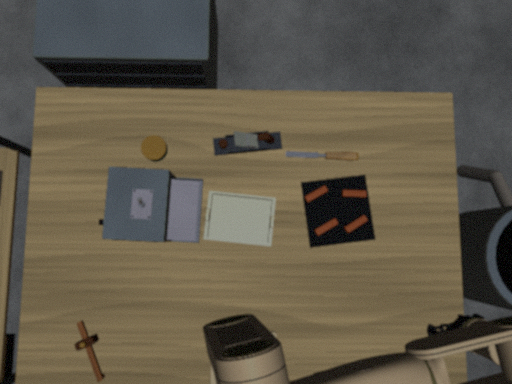

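View pics/scene0.png

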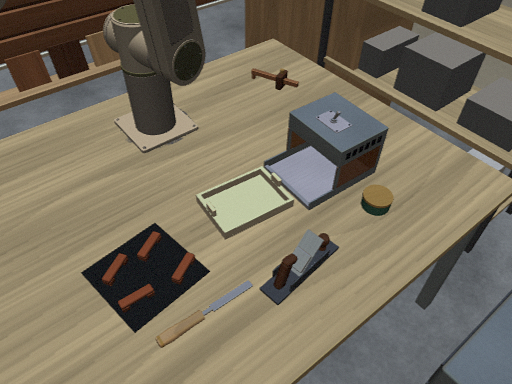

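Top view shows the box at (140,205), the tray at (240,218), the mat with four pulls at (338,210), and the plane, chisel and tin above them at rows 140-155. Now measuring these.

```bash
cat > m.py <<'E'
from h import *
c,M=T('top'); p=cv2.imread('pics/top0.png'); d=np.load('top0.npy'); P=cloud(c,M,d)
hsv=cv2.cvtColor(p,cv2.COLOR_BGR2HSV)
def rect(mask,z,amin=40):
    cs,_=cv2.findContours(mask.astype(np.uint8),cv2.RETR_EXTERNAL,cv2.CHAIN_APPROX_NONE)
    for k in cs:
        if cv2.contourArea(k)<amin: continue
        w=cast(c,M,k[:,0,:],z)[:,:2].astype(np.float32); R=cv2.minAreaRect(w)
        print('  c',np.round(R[0],1),'size',np.round(R[1],1),'ang',round(R[2],1),'px',k[:,0].mean(0).round())
V,U=np.indices(d.shape)
print('head'); rect((abs(P[...,2]-180)<12)&(U<175)&(V>160)&(V<250),180,500)
print('switch z>186',P[(P[...,2]>192)&(U<175)&(V>160)&(V<250)].round(0)[:20])
print('pulls'); pm=((hsv[...,0]<12)|(hsv[...,0]>170))&(hsv[...,1]>120)&(U>295)&(U<380)&(V>170)&(V<250); rect(pm,24)
print('mat'); rect((p.max(2)<60)&(U>295)&(U<380)&(V>170)&(V<250)|pm,2,1000)
print('tray'); rect((hsv[...,1]<60)&(p.min(2)>110)&(U>203)&(U<285)&(V>180)&(V<255),30,500)
q=P[(P[...,2]>40)&(U>203)&(U<285)&(V>180)&(V<255)]; print('ears',q.round(0)[:30])
print('sill/pan'); rect((abs(P[...,2]-5)<40)&(U>170)&(U<204)&(V>175)&(V<245)&(hsv[...,0]>100),14,300)
E
python3 m.py
```

```text
head
  c [519.5 333.9] size [189.9 224.1] ang 87.3 px [136. 203.]
switch z>186 [[ 403.    9. 1542.]
 [ 403.    9. 1542.]
 [ 403.    9. 1542.]
 [ 403.    9. 1542.]
 [ 403.    9. 1542.]
 [ 403.    9. 1542.]
 [ 403.    9. 1542.]
 [ 403.    9. 1542.]
 [ 403.    9. 1542.]
 [ 403.    9. 1542.]
 [ 403.    9. 1542.]
 [ 403.    9. 1542.]
 [ 403.    9. 1542.]
 [ 403.    9. 1542.]
 [ 403.    9. 1542.]
 [ 403.    9. 1542.]
 [ 403.    9. 1542.]
 [ 403.    9. 1542.]
 [ 403.    9. 1542.]
 [ 403.    9. 1542.]]
pulls
  c [ 457.8 -279.1] size [33.6 91.3] ang 30.2 px [326. 227.]
  c [ 470.4 -379.2] size [35.6 90.4] ang 34.6 px [355. 223.]
  c [ 572.4 -374.9] size [31.3 87.1] ang 0.5 px [354. 193.]
  c [ 571.7 -243.7] size [33.6 90.9] ang 28.4 px [316. 193.]
mat
  c [ 515.7 -322.7] size [225.  225.5] ang 7.6 px [337. 211.]
tray
  c [484.9  18.2] size [232.2 168.8] ang 84.1 px [239. 218.]
ears [[ 403.    9. 1542.]
 [ 403.    9. 1542.]
 [ 403.    9. 1542.]
 [ 403.    9. 1542.]
 [ 403.    9. 1542.]
 [ 403.    9. 1542.]
 [ 403.    9. 1542.]
 [ 403.    9. 1542.]
 [ 571.  119.   41.]
 [ 572.   85.   41.]
 [ 516.  127.   53.]
 [ 516.  124.   51.]
 [ 515.  120.   59.]
 [ 512.  127.   57.]
 [ 512.  123.   60.]
 [ 512.  120.   61.]
 [ 513.  118.   44.]
 [ 509.  131.   52.]
 [ 509.  127.   55.]
 [ 509.  123.   57.]
 [ 509.  120.   55.]
 [ 506.  130.   56.]
 [ 506.  127.   57.]
 [ 505.  123.   61.]
 [ 505.  120.   59.]
 [ 403.    9. 1542.]
 [ 502.  130.   58.]
 [ 502.  126.   60.]
 [ 502.  124.   54.]
 [ 503.  120.   53.]]
sill/pan
  c [513.2 207. ] size [106.9 215.3] ang 87.3 px [185. 209.]
```

```bash
cat >> h.py <<'E'
def go(*targets):
    "targets (x,y,z,yaw[,pitchfwd deg]) -> tool shift + rotvec from present pose"
    s=r.sense(); R0=Ro.from_euler('xyz',s['tcp_rot'],degrees=True)
    for t in targets:
        R=Ro.from_euler('xyz',[180,0,t[3]],degrees=True)
        if len(t)>4: R=R*Ro.from_euler('y',t[4],degrees=True)
        v=(R0.inv()*R).as_rotvec(); print(t,'->',tool(t[:3])[0].round(1),v.round(3),'deg',np.degrees(np.linalg.norm(v)).round(1))
E
python3 -c "
from h import *
go((480,-250,290,87),(565,316,290,87))"
```

```text
(480, -250, 290, 87) -> [ 382.4 -216.7  -59.2] [-1.000e-03 -1.000e-03 -1.213e+00] deg 69.5
(565, 316, 290, 87) -> [ 633.9 -730.8  -58.3] [-1.000e-03 -1.000e-03 -1.213e+00] deg 69.5
```

Emit:
jog_arm([
  [[382,-217,-59],[0,0,-1.213]],
  [[382,-217,-59],[0,0,-1.213]],
  [[382,-217,-59],[0,0,-1.213]],
  [[382,-217,-59],[0,0,-1.213]],
  [[382,-217,-59],[0,0,-1.213]],
  [[382,-217,-59],[0,0,-1.213]],
  [[382,-217,-59],[0,0,-1.213]],
  [[382,-217,-59],[0,0,-1.213]],
  [[382,-217,-59],[0,0,-1.213]],
  [[382,-217,-59],[0,0,-1.213]],
], grip=0)

```text
time: 1.1
tool_pos: [482.7, -246.1, 290.8]
tcp_rot: [179.9, -0.1, 87.4]
ft_force: [0.4, -0.4, -0.3]
finger_gap: -0.2
grip_force: 0.0
```

```bash
python3 -c "
from h import *
go((515,210,290,87),(565,316,290,87))"
```

```text
(515, 210, 290, 87) -> [457.1  11.5   1.4] [ 0.002 -0.001  0.007] deg 0.4
(565, 316, 290, 87) -> [565.3  56.6   1.6] [ 0.002 -0.001  0.007] deg 0.4
```

Emit:
jog_arm([
  [[565,57,1],[0,0,0]],
  [[565,57,1],[0,0,0]],
  [[565,57,1],[0,0,0]],
  [[565,57,1],[0,0,0]],
  [[565,57,1],[0,0,0]],
  [[565,57,1],[0,0,0]],
  [[565,57,1],[0,0,0]],
  [[565,57,1],[0,0,0]],
  [[565,57,1],[0,0,0]],
  [[565,57,1],[0,0,0]],
])

```text
time: 2.1
tool_pos: [555.5, 245.3, 288.9]
tcp_rot: [-180.0, 0.0, 87.0]
ft_force: [0.9, -0.2, 0.4]
finger_gap: 0.2
grip_force: 0.0
```

Emit:
jog_arm([
  [[16,0,0],[0,0,0]],
  [[16,0,0],[0,0,0]],
  [[16,0,0],[0,0,0]],
  [[16,0,0],[0,0,0]],
])

```text
time: 2.5
tool_pos: [556.6, 258.2, 289.3]
tcp_rot: [-180.0, 0.0, 86.9]
ft_force: [-0.6, -0.4, -0.1]
finger_gap: 0.0
grip_force: 0.0
```

```bash
python3 -c "
from h import *
s=r.sense(); print(s['tool_pos'],s['tcp_rot'])
c,M=T('wrist',s); p,d=r.snapshot('wrist'); print(proj(c,M,[[518.6,314.9,190],[532,314.9,220],[518.6,314.9,180]]))
P=cloud(c,M,d); q=P[(P[...,2]>200)&(P[...,2]<232)&(abs(P[...,0]-520)<60)&(abs(P[...,1]-315)<60)]; print(len(q),q.mean(0),q.min(0),q.max(0))
cv2.imwrite('pics/w1.png',p)"
```

```text
[556.59580736 258.23113402 289.31652326] [-1.79990085e+02  3.98570717e-02  8.69207841e+01]
[[207.29211025 130.95351079]
 [218.2512793  131.88966425]
 [209.26633053 130.41318438]]
239 [530.68851308 317.26978319 218.95352154] [520.32185187 311.70060403 200.37650329] [537.49885182 322.73766833 224.91288394]
```

View pics/w1.png

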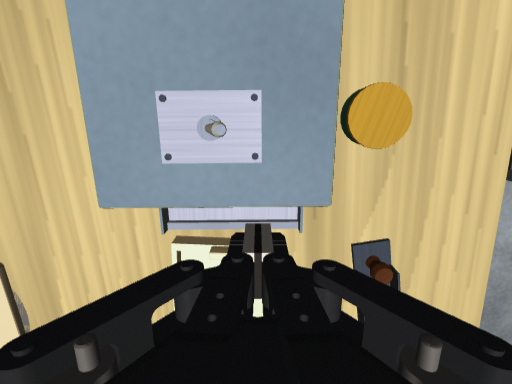

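The bat is at (218,129), leaning +x (ON), with its tip at about (532,317,220). I'll go down on its +x side.

Emit:
jog_arm([
  [[59,6,0],[0,0,0]],
  [[59,6,0],[0,0,0]],
  [[59,6,0],[0,0,0]],
  [[59,9,40],[0,0,0]],
  [[59,9,81],[0,0,0]],
  [[59,9,81],[0,0,0]],
  [[59,9,81],[0,0,0]],
])

```text
time: 3.25
tool_pos: [568.2, 316.9, 208.6]
tcp_rot: [-179.9, 0.1, 87.0]
ft_force: [1.0, 0.1, 0.9]
finger_gap: -0.1
grip_force: 0.0
```

Emit:
jog_arm([
  [[0,-5,0],[0,0,0]],
  [[0,-10,0],[0,0,0]],
  [[0,-15,0],[0,0,0]],
  [[0,-20,0],[0,0,0]],
  [[0,-25,0],[0,0,0]],
  [[0,-30,0],[0,0,0]],
  [[0,-34,0],[0,0,0]],
  [[0,-34,0],[0,0,0]],
])

```text
time: 4.05
tool_pos: [535.0, 320.7, 210.6]
tcp_rot: [179.8, -0.1, 87.0]
ft_force: [-0.5, -0.8, -0.3]
finger_gap: 0.1
grip_force: 0.0
```

Emit:
jog_arm([
  [[0,10,0],[0,0,0]],
  [[0,20,0],[0,0,0]],
  [[0,20,-50],[0,0,0]],
  [[0,20,-83],[0,0,0]],
  [[-50,20,-83],[0,0,0]],
  [[-62,20,-83],[0,0,0]],
  [[-62,20,-83],[0,0,0]],
])

```text
time: 4.75
tool_pos: [551.9, 255.2, 290.8]
tcp_rot: [-180.0, 0.0, 86.9]
ft_force: [-0.4, 0.2, -0.1]
finger_gap: 0.0
grip_force: 0.0
```

```bash
cat > tog.py <<'E'
from h import *
s=r.sense(); c,M=T('wrist',s); p,d=r.snapshot('wrist')
P=cloud(c,M,d); q=P[(P[...,2]>208)&(P[...,2]<232)&(abs(P[...,0]-520)<40)&(abs(P[...,1]-315)<40)]; print(s['tool_pos'],len(q),q.mean(0),q.min(0),q.max(0))
E
python3 tog.py; python3 -c "
from h import *
go((510,-100,290,87),(516,-350,290,87))"
```

```text
[551.90170432 255.20163381 290.82458216] 294 [509.49717409 318.16735086 218.50734428] [501.52797245 312.55834496 208.14979477] [516.68644398 323.71939427 224.92110626]
(510, -100, 290, 87) -> [-358.1  -22.3    0.6] [-0.001  0.    -0.002] deg 0.1
(516, -350, 290, 87) -> [-607.4   -2.8    0.7] [-0.001  0.    -0.002] deg 0.1
```

Lamp is off (bat now at x≈509). On to the mat.

Emit:
jog_arm([
  [[-545,-5,0],[0,0,0]],
  [[-545,-5,0],[0,0,0]],
  [[-545,-5,0],[0,0,0]],
  [[-545,-5,0],[0,0,0]],
  [[-545,-5,0],[0,0,0]],
  [[-545,-5,0],[0,0,0]],
  [[-545,-5,0],[0,0,0]],
  [[-545,-5,0],[0,0,0]],
  [[-545,-5,0],[0,0,0]],
  [[-545,-5,0],[0,0,0]],
], grip=60)

```text
time: 5.8
tool_pos: [520.9, -243.0, 290.5]
tcp_rot: [-180.0, -0.1, 87.1]
ft_force: [0.3, 0.2, -0.2]
finger_gap: 59.7
grip_force: 0.0
```

Emit:
jog_arm([
  [[-48,0,0],[0,0,0]],
  [[-48,0,0],[0,0,0]],
  [[-48,0,0],[0,0,0]],
  [[-48,0,0],[0,0,0]],
])

```text
time: 6.2
tool_pos: [518.8, -288.6, 290.6]
tcp_rot: [-179.9, -0.1, 87.1]
ft_force: [0.3, 0.7, 0.2]
finger_gap: 60.1
grip_force: 0.0
```

```bash
cat > pulls.py <<'E'
from h import *
import sys
def wp(save=None):
    s=r.sense(); c,M=T('wrist',s); p,d=r.snapshot('wrist'); 
    if save: cv2.imwrite(save,p)
    h=cv2.cvtColor(p,cv2.COLOR_BGR2HSV); m=(((h[...,0]<12)|(h[...,0]>170))&(h[...,1]>110)&(h[...,2]>40)).astype(np.uint8)
    P=cloud(c,M,d); m&=((P[...,2]>14)&(P[...,2]<50)).astype(np.uint8)
    m=cv2.morphologyEx(m,cv2.MORPH_OPEN,np.ones((3,3)))
    cs,_=cv2.findContours(m,cv2.RETR_EXTERNAL,cv2.CHAIN_APPROX_NONE)
    print('at',s['tool_pos'].round(1),s['tcp_rot'].round(1))
    for k in cs:
        if cv2.contourArea(k)<150: continue
        mk=np.zeros_like(m); cv2.drawContours(mk,[k],-1,1,-1); z=np.median(P[mk>0][:,2])
        R=cv2.minAreaRect(cast(c,M,k[:,0],z)[:,:2].astype(np.float32)); (w,l),a=R[1],R[2]
        if w>l: w,l,a=l,w,a+90
        a+=90 # long axis angle
        print('c',np.round(R[0],1),'wl',round(w),round(l),'long-axis',round((a+90)%180-90,1),'z',z.round(1))
wp(sys.argv[1] if len(sys.argv)>1 else None)
E
python3 pulls.py pics/w2.png
```

```text
at [ 518.8 -288.6  290.6] [-1.799e+02 -1.000e-01  8.710e+01]
c [ 472.7 -378.1] wl 25 83 long-axis -57.3 z 24.7
c [ 576.4 -375.1] wl 24 84 long-axis 88.7 z 24.8
c [ 461.9 -277.4] wl 25 83 long-axis -59.1 z 24.8
c [ 573.9 -244.4] wl 24 83 long-axis -60.3 z 24.9
```

View pics/w2.png

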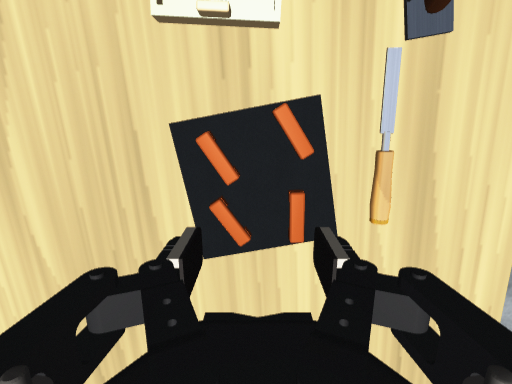

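The wrist view shows four pulls: (217,158), (293,131), (230,222), (297,217). All measure 24x84 with tops at 25 mm. I'll grasp the one at (574,-244) first.

```bash
python3 -c "
from h import *
go((574,-244,80,120),(574,-244,6,120),(574,-244,150,120))"
```

```text
(574, -244, 80, 120) -> [ 46.8  53.  211. ] [-0.    -0.001 -0.574] deg 32.9
(574, -244, 6, 120) -> [ 46.8  53.  285. ] [-0.    -0.001 -0.574] deg 32.9
(574, -244, 150, 120) -> [ 46.9  52.9 141. ] [-0.    -0.001 -0.574] deg 32.9
```

Emit:
jog_arm([
  [[47,53,211],[0,0,-0.574]],
  [[47,53,211],[0,0,-0.574]],
  [[47,53,211],[0,0,-0.574]],
  [[47,53,211],[0,0,-0.574]],
  [[47,53,211],[0,0,-0.574]],
  [[47,53,211],[0,0,-0.574]],
  [[47,53,250],[0,0,-0.574]],
  [[47,53,270],[0,0,-0.574]],
  [[47,53,284],[0,0,-0.574]],
  [[47,53,284],[0,0,-0.574]],
])

```text
time: 7.25
tool_pos: [573.1, -245.0, 7.0]
tcp_rot: [-180.0, -0.1, 119.9]
ft_force: [0.1, 0.2, 0.1]
finger_gap: 60.0
grip_force: 0.0
```

Emit:
jog_arm([
  [[0,0,0],[0,0,0]],
  [[0,0,0],[0,0,0]],
  [[0,0,0],[0,0,0]],
  [[0,0,0],[0,0,0]],
  [[0,0,0],[0,0,0]],
  [[0,0,-20],[0,0,0]],
  [[0,0,-60],[0,0,0]],
  [[0,0,-110],[0,0,0]],
  [[0,0,-110],[0,0,0]],
], grip=10, force=50)

```text
time: 8.15
tool_pos: [578.5, -248.2, 127.4]
tcp_rot: [179.6, 0.7, 119.9]
ft_force: [1.8, -1.7, 0.8]
finger_gap: 22.6
grip_force: 49.3
```

```bash
python3 -c "
from h import *
go((510,-95,230,84),(510,-95,130,84))"
```

```text
(510, -95, 230, 84) -> [ 165.7   17.8 -104.5] [0.011 0.009 0.627] deg 35.9
(510, -95, 130, 84) -> [166.9  17.   -4.5] [0.011 0.009 0.627] deg 35.9
```

Emit:
jog_arm([
  [[250,140,-105],[0,0,0.627]],
  [[250,140,-105],[0,0,0.627]],
  [[250,140,-105],[0,0,0.627]],
  [[250,140,-105],[0,0,0.627]],
  [[250,140,-105],[0,0,0.627]],
  [[250,140,-105],[0,0,0.627]],
  [[250,140,-105],[0,0,0.627]],
  [[250,140,-105],[0,0,0.627]],
  [[250,140,-105],[0,0,0.627]],
])

```text
time: 9.05
tool_pos: [570.2, 40.1, 222.1]
tcp_rot: [-180.0, 0.0, 84.0]
ft_force: [-0.3, -0.1, -0.4]
finger_gap: 23.0
grip_force: 54.8
```

```bash
cat > tray.py <<'E'
from h import *
import sys
s=r.sense(); c,M=T('wrist',s); p,d=r.snapshot('wrist')
if len(sys.argv)>1: cv2.imwrite(sys.argv[1],p)
P=cloud(c,M,d); print('at',s['tool_pos'].round(1),s['tcp_rot'].round(1),s['finger_gap'])
h=cv2.cvtColor(p,cv2.COLOR_BGR2HSV)
m=((abs(P[...,2]-30)<6)&(h[...,1]<110)&(p.min(2)>90)).astype(np.uint8)
k=max(cv2.findContours(m,cv2.RETR_EXTERNAL,cv2.CHAIN_APPROX_NONE)[0],key=cv2.contourArea)
R=cv2.minAreaRect(cast(c,M,k[:,0],30)[:,:2].astype(np.float32)); print('tray rim',R)
q=P[(abs(P[...,2]-56)<6)&(h[...,1]<110)&(p.min(2)>90)]
for lo,hi in((60,200),(-200,-20)):
    e=q[(q[:,1]>lo)&(q[:,1]<hi)&(abs(q[:,0]-490)<60)]
    if len(e)>20: print('ear',len(e),e.mean(0).round(1),e.min(0).round(1),e.max(0).round(1))
E
python3 tray.py pics/w3.png
```

```text
at [570.2  40.1 222.1] [-180.    0.   84.] 22.9598243142225
tray rim ((434.6477966308594, 31.519203186035156), (212.8084716796875, 60.1474723815918), 83.99830627441406)
ear 409 [498.  126.6  54.8] [478.  119.7  51.4] [516.9 133.6  56.9]
```

View pics/w3.png

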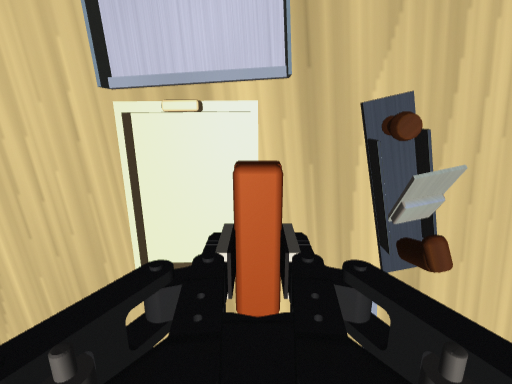

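The tray's lead ear is at (182,106), i.e. world (498,127), so tray centre is (487,18) at yaw 84. The pull is held well centred. Placing in slot 1.

```bash
python3 -c "
from h import *
go((526.4,62.4,70,84),(526.4,62.4,12,84))"
```

```text
(526.4, 62.4, 70, 84) -> [ 18.2 -45.6 151.6] [-0.001  0.001 -0.001] deg 0.1
(526.4, 62.4, 12, 84) -> [ 18.2 -45.5 209.6] [-0.001  0.001 -0.001] deg 0.1
```

Emit:
jog_arm([
  [[18,-45,50],[0,0,0]],
  [[18,-45,100],[0,0,0]],
  [[18,-45,150],[0,0,0]],
  [[18,-45,180],[0,0,0]],
  [[18,-45,200],[0,0,0]],
  [[18,-45,208],[0,0,0]],
  [[18,-45,210],[0,0,0]],
  [[18,-45,210],[0,0,0]],
])

```text
time: 9.9
tool_pos: [525.8, 61.6, 13.1]
tcp_rot: [-179.7, 0.1, 83.9]
ft_force: [-10.9, -2.2, 15.8]
finger_gap: 22.7
grip_force: 58.1
```

Emit:
jog_arm([
  [[0,0,0],[0,0,0]],
  [[0,0,0],[0,0,0]],
  [[0,0,0],[0,0,0]],
  [[0,0,-40],[0,0,0]],
  [[0,0,-80],[0,0,0]],
  [[0,0,-130],[0,0,0]],
  [[0,0,-130],[0,0,0]],
], grip=36)

```text
time: 10.6
tool_pos: [532.4, 63.3, 150.7]
tcp_rot: [179.3, -0.1, 84.0]
ft_force: [1.2, -0.5, -0.1]
finger_gap: 36.0
grip_force: 0.0
```

```bash
python3 -c "
from h import *
go((519,-288,290,87))"
```

```text
(519, -288, 290, 87) -> [-350.5   25.4 -139.6] [ 0.013 -0.001 -0.053] deg 3.1
```

Emit:
jog_arm([
  [[-350,25,-140],[0,0,0]],
  [[-350,25,-140],[0,0,0]],
  [[-350,25,-140],[0,0,0]],
  [[-350,25,-140],[0,0,0]],
  [[-350,25,-140],[0,0,0]],
  [[-350,25,-140],[0,0,0]],
  [[-350,25,-140],[0,0,0]],
  [[-350,25,-140],[0,0,0]],
  [[-350,25,-140],[0,0,0]],
  [[-350,25,-140],[0,0,0]],
], grip=60)

```text
time: 11.6
tool_pos: [515.3, -287.7, 281.8]
tcp_rot: [-180.0, -0.0, 83.9]
ft_force: [0.5, 1.0, -0.1]
finger_gap: 59.6
grip_force: 0.0
```

```bash
python3 pulls.py;  python3 -c "
from h import *
go((462,-277.4,80,121),(462,-277.4,7,121))"
```

```text
at [ 515.3 -287.7  281.8] [-180.    -0.    83.9]
c [ 472.8 -378. ] wl 25 84 long-axis -57.4 z 24.7
c [ 576.2 -374.7] wl 24 84 long-axis 88.4 z 24.8
c [ 461.8 -277.3] wl 25 83 long-axis -59.6 z 24.8
(462, -277.4, 80, 121) -> [  3.5 -53.8 201.5] [-0.001 -0.001 -0.646] deg 37.0
(462, -277.4, 7, 121) -> [  3.4 -53.8 274.5] [-0.001 -0.001 -0.646] deg 37.0
```

Emit:
jog_arm([
  [[3,-54,200],[0,0,-0.646]],
  [[3,-54,200],[0,0,-0.646]],
  [[3,-54,200],[0,0,-0.646]],
  [[3,-54,200],[0,0,-0.646]],
  [[3,-54,200],[0,0,-0.646]],
  [[3,-54,200],[0,0,-0.646]],
  [[3,-54,240],[0,0,-0.646]],
  [[3,-54,260],[0,0,-0.646]],
  [[3,-54,275],[0,0,-0.646]],
  [[3,-54,275],[0,0,-0.646]],
])

```text
time: 12.65
tool_pos: [461.8, -277.4, 6.3]
tcp_rot: [-180.0, -0.1, 121.0]
ft_force: [-0.3, 0.4, 0.6]
finger_gap: 60.2
grip_force: 0.0
```

Emit:
jog_arm([
  [[0,0,0],[0,0,0]],
  [[0,0,0],[0,0,0]],
  [[0,0,0],[0,0,0]],
  [[0,0,0],[0,0,0]],
  [[0,0,0],[0,0,0]],
  [[0,0,-20],[0,0,0]],
  [[0,0,-60],[0,0,0]],
  [[0,0,-110],[0,0,0]],
  [[0,0,-130],[0,0,0]],
], grip=10)

```text
time: 13.55
tool_pos: [464.4, -280.2, 143.5]
tcp_rot: [179.8, 0.4, 121.0]
ft_force: [1.3, 0.2, -0.1]
finger_gap: 22.7
grip_force: 49.2
```

```bash
python3 -c "
from h import *
go((456.8,69.6,130,84))"
```

```text
(456.8, 69.6, 130, 84) -> [303.9 173.5  11.9] [0.005 0.006 0.646] deg 37.0
```

Emit:
jog_arm([
  [[304,173,10],[0,0,0.646]],
  [[304,173,10],[0,0,0.646]],
  [[304,173,10],[0,0,0.646]],
  [[304,173,10],[0,0,0.646]],
  [[304,173,10],[0,0,0.646]],
  [[304,173,10],[0,0,0.646]],
  [[304,173,10],[0,0,0.646]],
  [[304,173,10],[0,0,0.646]],
  [[304,173,10],[0,0,0.646]],
])

```text
time: 14.45
tool_pos: [453.8, 73.5, 127.9]
tcp_rot: [180.0, -0.0, 84.2]
ft_force: [0.2, -0.9, -0.4]
finger_gap: 23.1
grip_force: 49.2
```

```bash
python3 tray.py; python3 pulls.py; python3 -c "
from h import *
go((456.8,69.6,12,84))"
```

```text
at [453.8  73.5 127.9] [180.   -0.   84.2] 23.076720926171856
tray rim ((543.9388427734375, 58.756378173828125), (137.22927856445312, 59.18579864501953), 84.44744110107422)
ear 779 [497.3 126.4  54.8] [477.8 119.6  51. ] [516.7 133.   57.4]
at [454.   72.  127.9] [179.9   0.   84.1]
c [525.7  65.1] wl 25 82 long-axis 83.9 z 28.9
(456.8, 69.6, 12, 84) -> [ -1.1   2.7 115.9] [0.001 0.    0.001] deg 0.1
```

Emit:
jog_arm([
  [[-2,3,40],[0,0,0]],
  [[-2,3,80],[0,0,0]],
  [[-2,3,100],[0,0,0]],
  [[-2,3,110],[0,0,0]],
  [[-2,3,115],[0,0,0]],
  [[-2,3,115],[0,0,0]],
])

```text
time: 15.15
tool_pos: [457.5, 67.8, 13.8]
tcp_rot: [180.0, 0.0, 83.9]
ft_force: [0.3, -0.7, -0.7]
finger_gap: 22.9
grip_force: 49.3
```

Emit:
jog_arm([
  [[0,0,0],[0,0,0]],
  [[0,0,0],[0,0,0]],
  [[0,0,0],[0,0,0]],
  [[0,0,-40],[0,0,0]],
  [[0,0,-80],[0,0,0]],
  [[0,0,-130],[0,0,0]],
  [[0,0,-130],[0,0,0]],
], grip=36)

```text
time: 15.85
tool_pos: [461.7, 69.0, 150.5]
tcp_rot: [179.3, -0.1, 84.0]
ft_force: [0.9, 0.1, 1.5]
finger_gap: 35.9
grip_force: 0.0
```

Emit:
jog_arm([
  [[-350,98,-140],[0,0,0]],
  [[-350,98,-140],[0,0,0]],
  [[-350,98,-140],[0,0,0]],
  [[-350,98,-140],[0,0,0]],
  [[-350,98,-140],[0,0,0]],
  [[-350,98,-140],[0,0,0]],
  [[-350,98,-140],[0,0,0]],
  [[-350,98,-140],[0,0,0]],
  [[-350,98,-140],[0,0,0]],
  [[-350,98,-140],[0,0,0]],
], grip=60)

```text
time: 16.85
tool_pos: [517.5, -290.4, 282.3]
tcp_rot: [180.0, -0.0, 83.9]
ft_force: [-0.5, 0.5, 0.0]
finger_gap: 59.9
grip_force: 0.0
```

```bash
python3 pulls.py;  python3 -c "
from h import *
go((576,-374.7,80,88.5),(576,-374.7,7,88.5))"
```

```text
at [ 517.5 -290.4  282.3] [180.   -0.   83.9]
c [ 437.9 -394.2] wl 26 84 long-axis -56.3 z 24.6
c [ 576.3 -375. ] wl 24 84 long-axis 88.5 z 24.8
(576, -374.7, 80, 88.5) -> [-78.9  67.5 201.7] [-0.001 -0.001 -0.079] deg 4.5
(576, -374.7, 7, 88.5) -> [-79.   67.5 274.7] [-0.001 -0.001 -0.079] deg 4.5
```

One pull was knocked aside to (438,-394). I'll take the other one first.

Emit:
jog_arm([
  [[-79,67,200],[0,0,-0.079]],
  [[-79,67,200],[0,0,-0.079]],
  [[-79,67,200],[0,0,-0.079]],
  [[-79,67,200],[0,0,-0.079]],
  [[-79,67,200],[0,0,-0.079]],
  [[-79,67,230],[0,0,-0.079]],
  [[-79,67,255],[0,0,-0.079]],
  [[-79,67,270],[0,0,-0.079]],
  [[-79,67,275],[0,0,-0.079]],
  [[-79,67,275],[0,0,-0.079]],
])

```text
time: 17.9
tool_pos: [575.7, -374.2, 7.1]
tcp_rot: [-180.0, -0.0, 88.6]
ft_force: [0.1, -0.2, -0.0]
finger_gap: 60.3
grip_force: 0.0
```

Emit:
jog_arm([
  [[0,0,0],[0,0,0]],
  [[0,0,0],[0,0,0]],
  [[0,0,0],[0,0,0]],
  [[0,0,0],[0,0,0]],
  [[0,0,0],[0,0,0]],
  [[0,0,-20],[0,0,0]],
  [[0,0,-60],[0,0,0]],
  [[0,0,-110],[0,0,0]],
  [[0,0,-130],[0,0,0]],
], grip=10)

```text
time: 18.8
tool_pos: [578.0, -376.8, 144.2]
tcp_rot: [179.6, 0.3, 88.5]
ft_force: [0.7, -0.9, 0.2]
finger_gap: 22.7
grip_force: 49.3
```

```bash
python3 -c "
from h import *
go((516.4,-33.2,130,84))"
```

```text
(516.4, -33.2, 130, 84) -> [341.9 -70.6  12.1] [0.007 0.004 0.079] deg 4.5
```

Emit:
jog_arm([
  [[342,-70,10],[0,0,0.079]],
  [[342,-70,10],[0,0,0.079]],
  [[342,-70,10],[0,0,0.079]],
  [[342,-70,10],[0,0,0.079]],
  [[342,-70,10],[0,0,0.079]],
  [[342,-70,10],[0,0,0.079]],
  [[342,-70,10],[0,0,0.079]],
  [[342,-70,10],[0,0,0.079]],
  [[342,-70,10],[0,0,0.079]],
])

```text
time: 19.7
tool_pos: [514.8, -30.3, 127.9]
tcp_rot: [179.9, 0.0, 84.1]
ft_force: [-0.5, -1.1, -0.4]
finger_gap: 22.4
grip_force: 49.3
```

```bash
python3 pulls.py pics/w4.png; python3 -c "
from h import *
print(r.sense()['finger_gap']); go((516.4,-33.2,12,84))"
```

```text
at [514.8 -30.3 127.9] [179.9   0.   84.1]
c [528.   63.4] wl 23 82 long-axis 83.7 z 29.0
c [461.7  70.2] wl 25 82 long-axis 83.9 z 28.9
22.887318720954838
(516.4, -33.2, 12, 84) -> [ -1.6   1.4 115.9] [0.001 0.001 0.001] deg 0.1
```

Emit:
jog_arm([
  [[-3,1,40],[0,0,0]],
  [[-3,1,80],[0,0,0]],
  [[-3,1,100],[0,0,0]],
  [[-3,1,110],[0,0,0]],
  [[-3,1,115],[0,0,0]],
  [[-3,1,115],[0,0,0]],
])

```text
time: 20.35
tool_pos: [516.2, -35.7, 13.9]
tcp_rot: [180.0, 0.0, 83.9]
ft_force: [0.7, -0.6, -0.7]
finger_gap: 22.8
grip_force: 49.3
```

Emit:
jog_arm([
  [[0,0,0],[0,0,0]],
  [[0,0,0],[0,0,0]],
  [[0,0,0],[0,0,0]],
  [[0,0,-40],[0,0,0]],
  [[0,0,-80],[0,0,0]],
  [[0,0,-130],[0,0,0]],
  [[0,0,-130],[0,0,0]],
], grip=36)

```text
time: 21.05
tool_pos: [520.5, -35.3, 151.0]
tcp_rot: [179.2, 0.0, 84.0]
ft_force: [1.1, -0.3, 0.1]
finger_gap: 36.0
grip_force: 0.0
```

Emit:
jog_arm([
  [[-267,-20,-140],[0,0,0]],
  [[-267,-20,-140],[0,0,0]],
  [[-267,-20,-140],[0,0,0]],
  [[-267,-20,-140],[0,0,0]],
  [[-267,-20,-140],[0,0,0]],
  [[-267,-20,-140],[0,0,0]],
  [[-267,-20,-140],[0,0,0]],
  [[-267,-20,-140],[0,0,0]],
], grip=60)

```text
time: 21.85
tool_pos: [467.5, -299.1, 283.0]
tcp_rot: [179.9, 0.0, 83.8]
ft_force: [0.1, -0.2, -0.4]
finger_gap: 59.8
grip_force: 0.0
```

```bash
python3 pulls.py;  python3 -c "
from h import *
go((438,-394,80,123.7),(438,-394,7,123.7))"
```

```text
at [ 467.5 -299.1  283. ] [179.9   0.   83.8]
c [ 436.9 -394.6] wl 25 84 long-axis -56.3 z 24.7
(438, -394, 80, 123.7) -> [-99.  -19.1 201.8] [ 0.    -0.001 -0.694] deg 39.8
(438, -394, 7, 123.7) -> [-99.1 -19.1 274.8] [ 0.    -0.001 -0.694] deg 39.8
```

Emit:
jog_arm([
  [[-99,-20,200],[0,0,-0.694]],
  [[-99,-20,200],[0,0,-0.694]],
  [[-99,-20,200],[0,0,-0.694]],
  [[-99,-20,200],[0,0,-0.694]],
  [[-99,-20,200],[0,0,-0.694]],
  [[-99,-20,230],[0,0,-0.694]],
  [[-99,-20,255],[0,0,-0.694]],
  [[-99,-20,270],[0,0,-0.694]],
  [[-99,-20,275],[0,0,-0.694]],
  [[-99,-20,275],[0,0,-0.694]],
])

```text
time: 22.9
tool_pos: [437.4, -393.0, 6.8]
tcp_rot: [-180.0, -0.1, 123.8]
ft_force: [0.7, 0.1, 0.2]
finger_gap: 60.1
grip_force: 0.0
```

Emit:
jog_arm([
  [[0,0,0],[0,0,0]],
  [[0,0,0],[0,0,0]],
  [[0,0,0],[0,0,0]],
  [[0,0,0],[0,0,0]],
  [[0,0,0],[0,0,0]],
  [[0,0,-20],[0,0,0]],
  [[0,0,-60],[0,0,0]],
  [[0,0,-110],[0,0,0]],
  [[0,0,-130],[0,0,0]],
], grip=10)

```text
time: 23.8
tool_pos: [439.1, -396.3, 143.6]
tcp_rot: [179.9, 0.4, 123.7]
ft_force: [1.0, -1.2, 0.6]
finger_gap: 23.2
grip_force: 49.3
```

```bash
python3 -c "
from h import *
go((446.8,-28,130,84))"
```

```text
(446.8, -28, 130, 84) -> [302.1 210.9  11.6] [0.004 0.007 0.694] deg 39.7
```

Emit:
jog_arm([
  [[302,211,10],[0,0,0.694]],
  [[302,211,10],[0,0,0.694]],
  [[302,211,10],[0,0,0.694]],
  [[302,211,10],[0,0,0.694]],
  [[302,211,10],[0,0,0.694]],
  [[302,211,10],[0,0,0.694]],
  [[302,211,10],[0,0,0.694]],
  [[302,211,10],[0,0,0.694]],
  [[302,211,10],[0,0,0.694]],
  [[302,211,10],[0,0,0.694]],
])

```text
time: 24.8
tool_pos: [445.2, -25.7, 127.8]
tcp_rot: [180.0, 0.0, 84.1]
ft_force: [0.5, -0.3, -0.6]
finger_gap: 23.1
grip_force: 49.3
```

```bash
python3 pulls.py pics/w4.png; python3 -c "
from h import *
print(r.sense()['finger_gap']); go((446.8,-28,12,84))"
```

```text
at [445.2 -25.7 127.8] [180.    0.   84.1]
c [515.9 -35.8] wl 25 81 long-axis 83.9 z 28.9
c [525.5  63.7] wl 25 82 long-axis 83.9 z 29.0
c [459.7  70.4] wl 23 82 long-axis 83.5 z 29.0
22.889085764721177
(446.8, -28, 12, 84) -> [ -1.4   1.7 115.8] [0.001 0.    0.   ] deg 0.0
```

Emit:
jog_arm([
  [[-3,3,40],[0,0,0]],
  [[-3,3,80],[0,0,0]],
  [[-3,3,100],[0,0,0]],
  [[-3,3,110],[0,0,0]],
  [[-3,3,115],[0,0,0]],
  [[-3,3,115],[0,0,0]],
])

```text
time: 25.45
tool_pos: [448.2, -30.2, 13.7]
tcp_rot: [180.0, 0.0, 83.9]
ft_force: [0.8, -0.3, -0.9]
finger_gap: 22.7
grip_force: 49.3
```

Emit:
jog_arm([
  [[0,0,0],[0,0,0]],
  [[0,0,0],[0,0,0]],
  [[0,0,0],[0,0,0]],
  [[0,0,-40],[0,0,0]],
  [[0,0,-80],[0,0,0]],
  [[60,30,-130],[0,0,0]],
  [[100,40,-180],[0,0,0]],
  [[100,40,-230],[0,0,0]],
  [[100,40,-260],[0,0,0]],
  [[100,40,-260],[0,0,0]],
], grip=36)

```text
time: 26.45
tool_pos: [500.2, 67.3, 278.6]
tcp_rot: [179.5, -0.1, 84.1]
ft_force: [0.5, -0.7, 0.5]
finger_gap: 36.1
grip_force: 0.0
```

```bash
python3 tray.py pics/w5.png; python3 pulls.py; python3 -c "
from h import *
go((497.7,126.5,80,84),(497.7,126.5,30,84))"
```

```text
at [500.2  67.3 278.6] [ 1.795e+02 -1.000e-01  8.410e+01] 36.08647503000702
tray rim ((437.7059631347656, 52.988224029541016), (169.44464111328125, 61.975318908691406), 84.07908630371094)
ear 287 [497.1 126.8  54.7] [477.9 120.3  51.2] [517.  133.8  57.9]
ear 183 [476.1 -89.5  54.7] [456.8 -97.1  52.8] [495.5 -83.1  56.7]
at [500.9  67.3 280.2] [ 1.794e+02 -1.000e-01  8.410e+01]
c [518.3 -34. ] wl 22 83 long-axis 84.5 z 28.8
c [451.2 -26.7] wl 23 83 long-axis 82.9 z 28.8
c [527.3  64.3] wl 23 81 long-axis 83.9 z 28.9
c [460.3  71.4] wl 23 81 long-axis 82.8 z 28.9
(497.7, 126.5, 80, 84) -> [ 58.9 -10.2 197.2] [ 0.008 -0.001  0.001] deg 0.5
(497.7, 126.5, 30, 84) -> [ 58.9 -10.6 247.2] [ 0.008 -0.001  0.001] deg 0.5
```

View pics/w5.png

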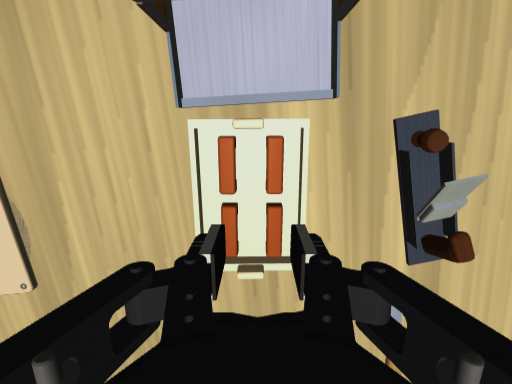

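All four pulls lie flat in the tray at (227,165), (275,165), (230,230), (274,230), with the ears at (248,123) and (250,270). I'll grip the lead ear with the tool leaned back 20° so the camera clears the lamp head.

```bash
python3 -c "
from h import *
go((498.2,133.2,100,84.4,20),(498.2,133.2,32,84.4,20))"
```

```text
(498.2, 133.2, 100, 84.4, 20) -> [ 65.7 -10.2 177.2] [ 0.009  0.348 -0.005] deg 19.9
(498.2, 133.2, 32, 84.4, 20) -> [ 65.6 -10.8 245.2] [ 0.009  0.348 -0.005] deg 19.9
```

Emit:
jog_arm([
  [[66,-11,50],[0,0.12,0]],
  [[66,-11,100],[0,0.24,0]],
  [[66,-11,145],[0,0.348,0]],
  [[66,-11,178],[0,0.348,0]],
  [[66,-11,178],[0,0.348,0]],
  [[66,-11,210],[0,0.348,0]],
  [[66,-11,230],[0,0.348,0]],
  [[66,-11,240],[0,0.348,0]],
  [[66,-11,245],[0,0.348,0]],
  [[66,-11,245],[0,0.348,0]],
], grip=65)

```text
time: 27.55
tool_pos: [494.5, 132.9, 28.3]
tcp_rot: [180.0, -19.9, 84.0]
ft_force: [-0.1, -0.2, 0.8]
finger_gap: 64.8
grip_force: 0.0
```

Emit:
jog_arm([
  [[0,0,0],[0,0,0]],
  [[0,0,0],[0,0,0]],
  [[0,0,0],[0,0,0]],
  [[0,0,0],[0,0,0]],
  [[0,0,0],[0,0,0]],
], grip=25, force=70)

```text
time: 28.05
tool_pos: [496.7, 132.8, 31.1]
tcp_rot: [179.7, -20.0, 84.1]
ft_force: [-2.9, -2.1, 14.0]
finger_gap: 38.6
grip_force: 79.5
```

```bash
python3 -c "
from h import *
s=r.sense();print(s['tool_pos'],s['tcp_rot'],s['finger_gap'],s['ft_force'])
x,y,z=498.2,133.2,32
go((x,y-1,z+22,84.4,25.7),(510,y+27,z+22,85,25.7),(510,y+27,z+17,85,24))"
```

```text
[496.6953096  132.8241644   31.08280146] [179.68212235 -19.99946505  84.08668345] 38.64279653473611 [-2.94981968 -2.05381225 13.98044364]
(498.2, 132.2, 54, 84.4, 25.7) -> [  7.4   1.7 -21.7] [ 0.008  0.1   -0.005] deg 5.7
(510, 160.2, 54, 85, 25.7) -> [ 34.7  10.5 -11.7] [ 0.012  0.1   -0.014] deg 5.8
(510, 160.2, 49, 85, 24) -> [33.  10.5 -7. ] [ 0.012  0.07  -0.015] deg 4.1
```

```bash
python3 -c "
from h import *
go((496.7,131.8,53,84.1,25.7),(509,160,53,87,25.7),(509,160,46,87,24))"
```

```text
(496.7, 131.8, 53, 84.1, 25.7) -> [  6.5   0.2 -20.9] [0.006 0.099 0.   ] deg 5.7
(509, 160, 53, 87, 25.7) -> [ 34.1   9.5 -10.9] [ 0.025  0.1   -0.047] deg 6.5
(509, 160, 46, 87, 24) -> [31.7  9.5 -4.3] [ 0.025  0.07  -0.047] deg 5.0
```

Emit:
jog_arm([
  [[2,0,-7],[0,0.03,0]],
  [[4,0,-14],[0,0.07,0]],
  [[6.5,0,-21],[0,0.1,0]],
  [[6.5,0,-21],[0,0.1,0]],
])

```text
time: 28.45
tool_pos: [495.1, 131.2, 51.0]
tcp_rot: [179.8, -25.7, 84.0]
ft_force: [1.8, 1.5, -0.5]
finger_gap: 38.6
grip_force: 79.7
```

Emit:
jog_arm([
  [[7,2.5,3],[0.006,0,-0.01]],
  [[14,5,5.5],[0.012,0,-0.024]],
  [[21,7,8],[0.018,0,-0.036]],
  [[28,9.5,10],[0.025,0,-0.047]],
  [[28,9.5,10],[0.025,0,-0.047]],
  [[28,9.5,10],[0.025,0,-0.047]],
])

```text
time: 29.05
tool_pos: [506.2, 161.2, 52.6]
tcp_rot: [-179.9, -25.7, 87.1]
ft_force: [-0.0, 2.8, -1.1]
finger_gap: 38.8
grip_force: 79.5
```

```bash
python3 -c "
from h import *
s=r.sense();print(s['tool_pos'],s['tcp_rot'],s['finger_gap'],s['ft_force'])
p,d=r.snapshot('scene'); cv2.imwrite('pics/s1.png',cv2.resize(p[90:290,150:420],None,fx=2.9,fy=2.9))"
```

```text
[506.23188126 161.24664304  52.55064339] [-179.85247328  -25.71981512   87.0581276 ] 38.79224916742223 [-0.02895104  2.83712989 -1.050851  ]
```

View pics/s1.png

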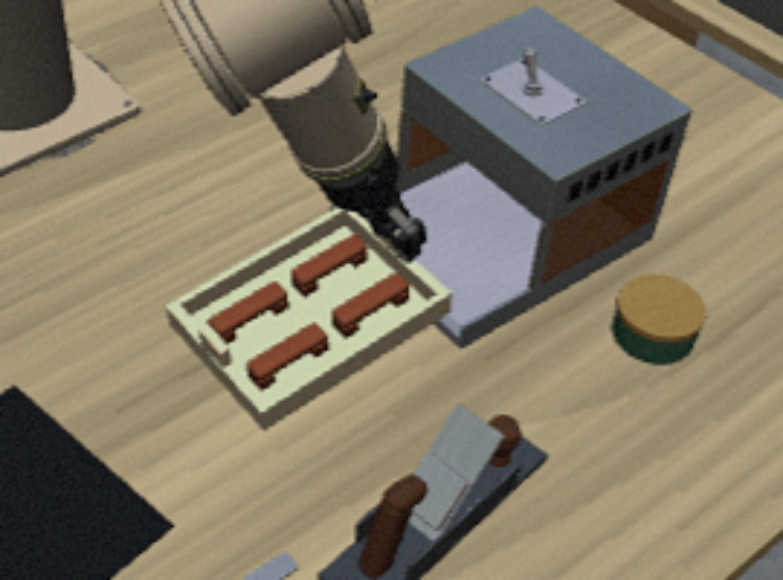

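The picture shows the lead end raised over the sill, the tail on the bench and the pulls undisturbed. Moving slightly forward and setting it down.

Emit:
jog_arm([
  [[3,0,1.5],[0,0,0]],
  [[5.5,0,2.6],[0,0,0]],
  [[4.5,0,5],[0,-0.01,0]],
  [[3.5,0,7],[0,-0.02,0]],
  [[2.4,0,9],[0,-0.03,0]],
  [[2.4,0,9],[0,-0.03,0]],
])

```text
time: 29.7
tool_pos: [506.5, 166.7, 46.2]
tcp_rot: [-179.9, -23.9, 87.0]
ft_force: [-6.2, -0.5, 8.7]
finger_gap: 38.7
grip_force: 80.9
```

Emit:
jog_arm([
  [[0,0,0],[0,0,0]],
  [[0,0,0],[0,0,0]],
  [[0,0,0],[0,0,0]],
  [[0,0,-30],[0,0,0]],
  [[0,0,-70],[0,0,0]],
  [[0,0,-110],[0,0,0]],
  [[0,0,-150],[0,0,0]],
  [[0,0,-190],[0,0,0]],
  [[0,0,-190],[0,0,0]],
], grip=65)

```text
time: 30.6
tool_pos: [506.2, 87.0, 225.2]
tcp_rot: [179.5, -23.9, 87.1]
ft_force: [0.7, -0.2, 0.7]
finger_gap: 65.1
grip_force: 0.0
```

```bash
cat > t2.py <<'E'
from h import *
c,M=T('top'); p,d=r.snapshot('top'); P=cloud(c,M,d); h=cv2.cvtColor(p,cv2.COLOR_BGR2HSV); V,U=np.indices(d.shape)
m=((h[...,0]>20)&(h[...,0]<50)&(h[...,1]<70)&(p.min(2)>110)&(U>90)&(U<290)&(V>175)&(V<262)).astype(np.uint8)
k=max(cv2.findContours(m,0,1)[0],key=cv2.contourArea)
print(r.sense()['tool_pos'].round(1),'rim',cv2.minAreaRect(cast(c,M,k[:,0],35)[:,:2].astype(np.float32)))
E
python3 t2.py; python3 tray.py; python3 -c "
from h import *
print(r.sense()); go((484,-150,150,87,0),(484,-150,5,87,0))"
```

```text
[505.1  87.9 222.2] rim ((505.51007080078125, 109.05806732177734), (121.35077667236328, 172.24871826171875), 88.90707397460938)
at [505.1  87.9 222.2] [179.8 -23.9  87. ] 64.75078272680591
tray rim ((580.894287109375, 9.845453262329102), (46.85261154174805, 8.341229438781738), 84.96919250488281)
{'time': 30.7, 'joint_pos': array([-12.68541794,  -6.90673262, 104.17160746,  23.59635369,
        87.22743368, -11.74779983]), 'qd': array([ 0.90693853,  1.52660761,  2.55806062, -0.02072808, -0.46710272,
       -0.13381694]), 'joint_efforts': array([-5.54208420e-01, -4.46397829e+01, -5.12673926e+01,  2.96802565e+00,
        7.28695728e-01, -1.38480991e-03]), 'tool_pos': array([503.81174299,  88.58133532, 219.9770278 ]), 'tcp_rot': array([179.98533006, -23.92396675,  86.97019603]), 'ft_force': array([ 0.25420697,  0.51725927, -0.57576956]), 'wrist_torque': array([-0.20353744,  0.01879868, -0.0370649 ]), 'grip_force': 0.0, 'finger_gap': 64.91128900715611}
(484, -150, 150, 87, 0) -> [-247.1   -7.2  -33.1] [ 0.    -0.418 -0.001] deg 23.9
(484, -150, 5, 87, 0) -> [-305.9   -7.2   99.5] [ 0.    -0.418 -0.001] deg 23.9
```

Emit:
jog_arm([
  [[-230,0,-40],[0,-0.418,0]],
  [[-230,0,-40],[0,-0.418,0]],
  [[-230,0,-40],[0,-0.418,0]],
  [[-230,0,-40],[0,-0.418,0]],
  [[-230,0,-40],[0,-0.418,0]],
  [[-230,0,-40],[0,-0.418,0]],
  [[-230,0,-40],[0,-0.418,0]],
])

```text
time: 31.4
tool_pos: [490.0, -136.5, 160.2]
tcp_rot: [-179.7, -0.1, 87.0]
ft_force: [-0.7, 0.0, 0.6]
finger_gap: 65.1
grip_force: 0.0
```

```bash
python3 t2.py
python3 - <<'E'
from h import *
s=r.sense(); c,M=T('wrist',s); p,d=r.snapshot('wrist'); P=cloud(c,M,d); cv2.imwrite('pics/w6.png',p)
h=cv2.cvtColor(p,cv2.COLOR_BGR2HSV)
q=P[(h[...,1]<110)&(p.min(2)>90)&(P[...,2]>44)&(P[...,2]<80)&(abs(P[...,0]-500)<60)]
for lo,hi in((80,230),(-200,0)):
    e=q[(q[:,1]>lo)&(q[:,1]<hi)]
    if len(e): print('ear',len(e),e.mean(0).round(1),e.min(0).round(1),e.max(0).round(1))
print(s['tool_pos'],s['tcp_rot'])
E
```

```text
[ 490.5 -136.   160.9] rim ((501.8131103515625, 52.467010498046875), (234.96490478515625, 168.83584594726562), 87.40715026855469)
ear 681 [497.7 -58.6  54.9] [477.8 -65.   50.2] [517.3 -52.1  57.7]
[ 490.46217214 -136.0121212   160.85926376] [-1.79748234e+02 -7.98044920e-02  8.70215618e+01]
```

View pics/w6.png

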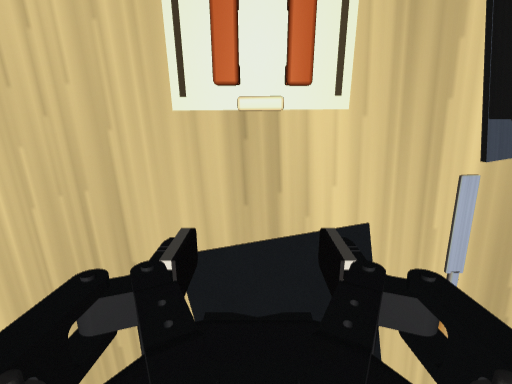

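Tray now at yaw 87.4 with the tail ear at (260,103), world (498,-59), about 3 mm off the box's centreline. I'll grip the tail ear, leaned 26°, to push and control the tipping.

```bash
python3 -c "
from h import *
go((498,-50.3,110,87.2,26),(498,-50.3,34,87.2,26))"
```

```text
(498, -50.3, 110, 87.2, 26) -> [85.7  3.  51.5] [-0.003  0.453 -0.003] deg 25.9
(498, -50.3, 34, 87.2, 26) -> [ 85.6   3.2 127.5] [-0.003  0.453 -0.003] deg 25.9
```

Emit:
jog_arm([
  [[43,1.5,20],[0,0.15,0]],
  [[86,3,40],[0,0.3,0]],
  [[86,3,51],[0,0.44,0]],
  [[86,3,80],[0,0.453,0]],
  [[86,3,105],[0,0.453,0]],
  [[86,3,120],[0,0.453,0]],
  [[86,3,128],[0,0.453,0]],
  [[86,3,128],[0,0.453,0]],
])

```text
time: 32.3
tool_pos: [498.0, -50.2, 33.8]
tcp_rot: [-179.8, -26.0, 87.0]
ft_force: [-0.6, -0.2, 0.3]
finger_gap: 65.0
grip_force: 0.0
```

Emit:
jog_arm([
  [[0,0,0],[0,0,0]],
  [[0,0,0],[0,0,0]],
  [[0,0,0],[0,0,0]],
  [[0,0,0],[0,0,0]],
  [[0,0,0],[0,0,0]],
], grip=25, force=60)

```text
time: 32.8
tool_pos: [499.3, -51.6, 35.9]
tcp_rot: [180.0, -25.9, 87.1]
ft_force: [-1.7, -0.2, 6.4]
finger_gap: 38.5
grip_force: 60.7
```

```bash
python3 -c "
from h import *
s=r.sense();x,y,z=s['tool_pos'];print(s['tool_pos'],s['tcp_rot'],s['ft_force'])
yaw=s['tcp_rot'][2]
for f,l in((25,26.7),(50,27.5),(75,28.3),(98,29.3)): go((x+.047*f+2*f/98,y+f,z,87.2,l))"
```

```text
[499.34095741 -51.58552805  35.91141394] [179.99170254 -25.92122142  87.05741971] [-1.69414282 -0.15316847  6.36290078]
(np.float64(501.026161489122), np.float64(-26.585528045550276), np.float64(35.91141393524012), 87.2, 26.7) -> [22.5  0.4 11. ] [ 0.001  0.014 -0.002] deg 0.8
(np.float64(502.71136557075465), np.float64(-1.5855280455502765), np.float64(35.91141393524012), 87.2, 27.5) -> [45.1  0.8 21.9] [ 0.001  0.028 -0.002] deg 1.6
(np.float64(504.39656965238726), np.float64(23.414471954449724), np.float64(35.91141393524012), 87.2, 28.3) -> [67.6  1.2 32.9] [ 0.001  0.042 -0.002] deg 2.4
(np.float64(505.9469574074893), np.float64(46.41447195444972), np.float64(35.91141393524012), 87.2, 29.3) -> [88.3  1.6 42.9] [ 0.001  0.059 -0.002] deg 3.4
```

Emit:
jog_arm([
  [[8,0,4],[0,0,0]],
  [[16,0.3,8],[0,0.01,0]],
  [[24,0.5,12],[0,0.015,0]],
  [[32,0.6,15.7],[0,0.02,0]],
  [[40,0.8,19.5],[0,0.025,0]],
  [[48,1,23.4],[0,0.03,0]],
  [[56,1,27.3],[0,0.035,0]],
  [[64,1.2,31.2],[0,0.04,0]],
  [[68,1.2,33],[0,0.042,0]],
  [[68,1.2,33],[0,0.042,0]],
])

```text
time: 33.8
tool_pos: [505.5, 23.3, 36.3]
tcp_rot: [179.8, -28.3, 87.1]
ft_force: [1.7, -2.5, 4.5]
finger_gap: 38.5
grip_force: 60.7
```

```bash
python3 -c "
from h import *
s=r.sense();print(s['tool_pos'],s['tcp_rot'],s['ft_force'],s['finger_gap'])
p,d=r.snapshot('scene'); cv2.imwrite('pics/s2.png',cv2.resize(p[90:290,150:420],None,fx=2.9,fy=2.9))
x,y,z=s['tool_pos']
for f,u,l in((23,0,29.3),(25,12,22),(28,24,17),(60,19,18),(100,15,19)): go((x+.06*f,y+f,z+u,87.2,l))"; python3 t2.py
```

```text
[505.5275864   23.30622545  36.32795423] [179.84648463 -28.25758846  87.08043373] [ 1.72595792 -2.53304704  4.50215725] 38.52043743031293
(np.float64(506.90758639866624), np.float64(46.306225447508865), np.float64(36.32795422734892), 87.2, 29.3) -> [20.3  0.2 10.9] [ 0.004  0.018 -0.002] deg 1.1
(np.float64(507.02758639866624), np.float64(48.306225447508865), np.float64(48.32795422734892), 87.2, 22) -> [27.7  0.2  1.3] [ 0.004 -0.109 -0.002] deg 6.3
(np.float64(507.20758639866625), np.float64(51.306225447508865), np.float64(60.32795422734892), 87.2, 17) -> [36.1  0.3 -7.9] [ 0.003 -0.197 -0.002] deg 11.3
(np.float64(509.12758639866627), np.float64(83.30622544750887), np.float64(55.32795422734892), 87.2, 18) -> [61.9  0.5 11.7] [ 0.003 -0.179 -0.002] deg 10.3
(np.float64(511.52758639866624), np.float64(123.30622544750887), np.float64(51.32795422734892), 87.2, 19) -> [95.3  0.8 34.2] [ 0.003 -0.162 -0.002] deg 9.3
[505.5  23.3  36.3] rim ((509.7861022949219, 128.6321563720703), (233.17935180664062, 169.9053192138672), 87.48399353027344)
```

View pics/s2.png

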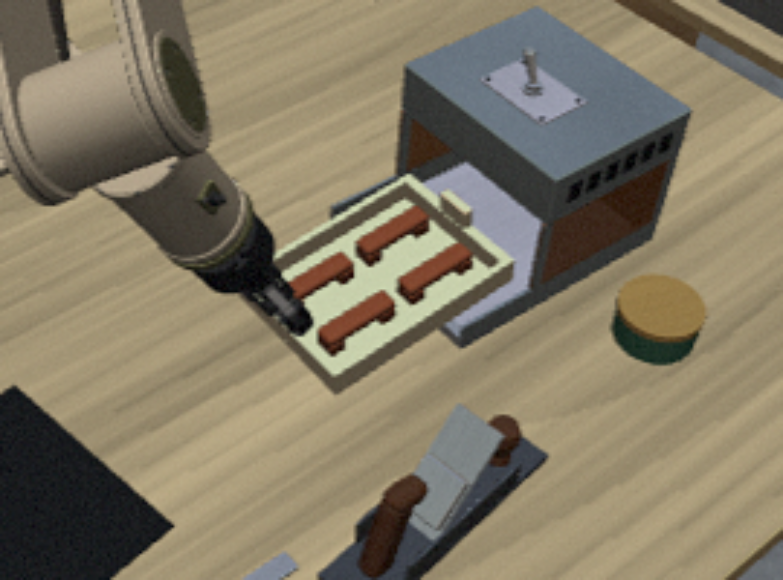

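Going well: tilted tray on the sill, pulls in place. Continue, tip gently by raising the tail, and push on.

Emit:
jog_arm([
  [[8,0,4.3],[0,0.007,0]],
  [[16,0,8.6],[0,0.014,0]],
  [[20.3,0.2,10.9],[0,0.018,0]],
  [[23.5,0.2,6.5],[0,-0.04,0]],
  [[27.7,0.2,1.3],[0,-0.1,0]],
  [[32,0.2,-3.5],[0,-0.15,0]],
  [[36,0.3,-8],[0,-0.197,0]],
  [[36,0.3,-8],[0,-0.197,0]],
])

```text
time: 34.7
tool_pos: [506.7, 52.7, 60.5]
tcp_rot: [179.9, -17.0, 87.2]
ft_force: [1.5, -0.5, -1.9]
finger_gap: 38.5
grip_force: 60.9
```

```bash
python3 -c "
from h import *
s=r.sense();print(s['tool_pos'],s['tcp_rot'],s['ft_force'],s['finger_gap'])
p,d=r.snapshot('scene'); cv2.imwrite('pics/s3.png',cv2.resize(p[90:290,150:420],None,fx=2.9,fy=2.9))
x,y,z=s['tool_pos']
for f,u,l in((32,-5,18),(72,-9,19),(100,-10,20),(112,-10,20)): go((x+.05*f,y+f,z+u,87.2,l))"
```

```text
[506.68002259  52.68891806  60.54890162] [179.88424404 -16.97694925  87.1737261 ] [ 1.49540822 -0.46915613 -1.86995784] 38.52473352228081
(np.float64(508.28002259426603), np.float64(84.68891806450225), np.float64(55.54890161843924), 87.2, 18) -> [29.7  0.2 13.6] [ 0.002  0.016 -0.001] deg 0.9
(np.float64(510.28002259426603), np.float64(124.68891806450225), np.float64(51.54890161843924), 87.2, 19) -> [66.8  0.2 29.1] [ 0.002  0.034 -0.001] deg 1.9
(np.float64(511.680022594266), np.float64(152.68891806450225), np.float64(50.54890161843924), 87.2, 20) -> [93.3  0.2 38.3] [ 0.002  0.051 -0.001] deg 2.9
(np.float64(512.280022594266), np.float64(164.68891806450225), np.float64(50.54890161843924), 87.2, 20) -> [104.8   0.2  41.9] [ 0.002  0.051 -0.001] deg 2.9
```

View pics/s3.png

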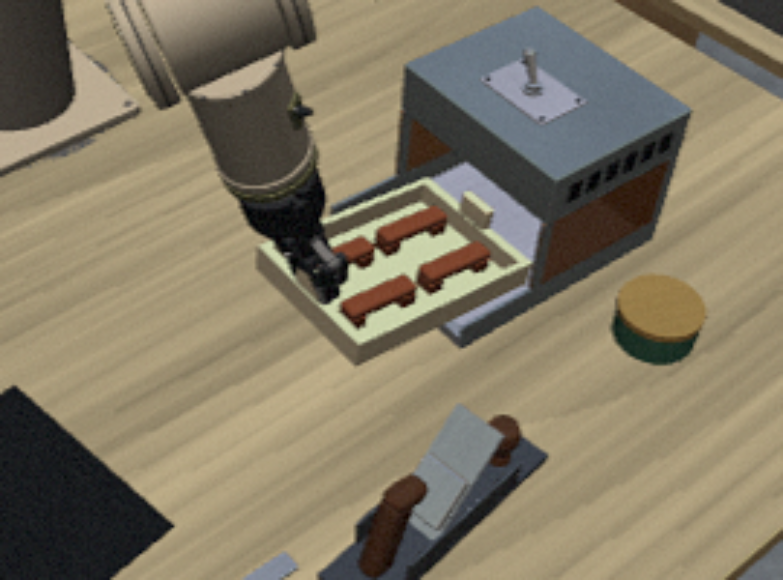

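Tail is up, the lead is on the pan and the pulls are in place. Pushing in along the pan.

Emit:
jog_arm([
  [[10,0,4.5],[0,0.005,0]],
  [[20,0,9],[0,0.01,0]],
  [[30,0.2,13.6],[0,0.016,0]],
  [[39,0.2,17.5],[0,0.02,0]],
  [[48,0.2,21.3],[0,0.025,0]],
  [[57,0.2,25.1],[0,0.03,0]],
  [[67,0.2,29.1],[0,0.034,0]],
  [[76,0.2,32.2],[0,0.04,0]],
  [[85,0.2,35.4],[0,0.045,0]],
  [[93,0.2,38.3],[0,0.051,0]],
])

```text
time: 35.75
tool_pos: [511.9, 151.8, 50.0]
tcp_rot: [180.0, -20.0, 87.0]
ft_force: [-0.7, -8.2, 8.9]
finger_gap: 38.6
grip_force: 62.3
```

```bash
python3 t2.py; python3 -c "
from h import *
s=r.sense();print(s['tool_pos'],s['tcp_rot'],s['ft_force'],s['finger_gap'])
p,d=r.snapshot('scene'); cv2.imwrite('pics/s4.png',cv2.resize(p[90:290,150:420],None,fx=2.9,fy=2.9))
x,y,z=s['tool_pos']
for t in((512.5,185,50,87.2,20),(512.7,190,50,87.2,20.5),(512.7,190,39,87.2,22.5)): go(t)"
```

```text
[511.8 152.9  49.9] rim ((513.6229248046875, 199.89390563964844), (115.60753631591797, 170.14418029785156), 88.67156982421875)
[511.7797449  152.91867398  49.94595849] [-179.99067442  -20.06996785   86.99592891] [ 2.51515733 -0.75596023  6.39197933] 38.68394141726788
(512.5, 185, 50, 87.2, 20) -> [30.2 -0.9 11. ] [ 0.001 -0.002 -0.003] deg 0.2
(512.7, 190, 50, 87.2, 20.5) -> [34.9 -1.  12.7] [ 0.001  0.007 -0.003] deg 0.5
(512.7, 190, 39, 87.2, 22.5) -> [31.1 -1.  23. ] [ 0.001  0.042 -0.003] deg 2.4
```

View pics/s4.png

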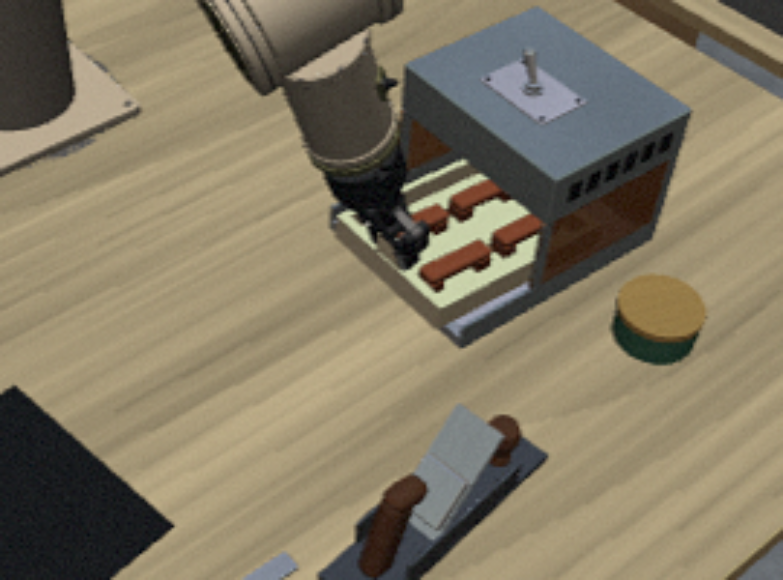

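Tail is about 9 mm outside the sill and all is in line. 35 mm more, then lower the tail.

Emit:
jog_arm([
  [[8,0,3],[0,0,0]],
  [[16,-0.3,6],[0,0,0]],
  [[24,-0.6,9],[0,0,0]],
  [[30,-0.9,11],[0,0,0]],
  [[34,-1,12.5],[0,0,0]],
  [[34,-1,12.5],[0,0,0]],
  [[33,-1,15.5],[0,0.015,0]],
  [[32,-1,19],[0,0.03,0]],
  [[30.6,-1,22],[0,0.04,0]],
  [[30.6,-1,22],[0,0.04,0]],
])

```text
time: 36.85
tool_pos: [511.2, 188.0, 38.5]
tcp_rot: [-179.8, -22.4, 86.9]
ft_force: [-0.7, 1.2, -3.0]
finger_gap: 38.5
grip_force: 60.7
```

Emit:
jog_arm([
  [[0,0,0],[0,0,0]],
  [[0,0,0],[0,0,0]],
  [[0,0,0],[0,0,0]],
  [[0,0,-30],[0,0,0]],
  [[0,0,-70],[0,0,0]],
  [[0,0,-110],[0,0,0]],
  [[-50,0,-130],[0,0,0]],
  [[-100,0,-130],[0,0,0]],
  [[-100,0,-130],[0,0,0]],
], grip=65)

```text
time: 37.75
tool_pos: [504.0, 42.3, 120.3]
tcp_rot: [-179.8, -22.2, 86.8]
ft_force: [0.2, 1.5, -0.2]
finger_gap: 65.0
grip_force: 0.0
```

Run:
```python
from h import *
p,d=r.snapshot('scene'); cv2.imwrite('pics/s5.png',cv2.resize(p[90:290,150:420],None,fx=2.9,fy=2.9))
s=r.sense(); c,M=T('wrist',s); p,d=r.snapshot('wrist'); P=cloud(c,M,d); cv2.imwrite('pics/w7.png',p)
h=cv2.cvtColor(p,cv2.COLOR_BGR2HSV); w=(h[...,1]<110)&(p.min(2)>90)&(abs(P[...,0]-510)<90)
e=P[w&(P[...,2]>45)&(P[...,2]<80)&(P[...,1]>100)&(P[...,1]<230)]; print('ear',len(e),e.mean(0).round(1),e.min(0).round(1),e.max(0).round(1))
print(s['tool_pos'],s['tcp_rot'])
```

```text
ear 568 [512.4 181.1  58.1] [493.1 175.7  55.4] [531.3 187.8  60.5]
[504.03358859  44.05052122 120.53708261] [-179.80366822  -22.27130582   86.72791136]
```

View pics/s5.png

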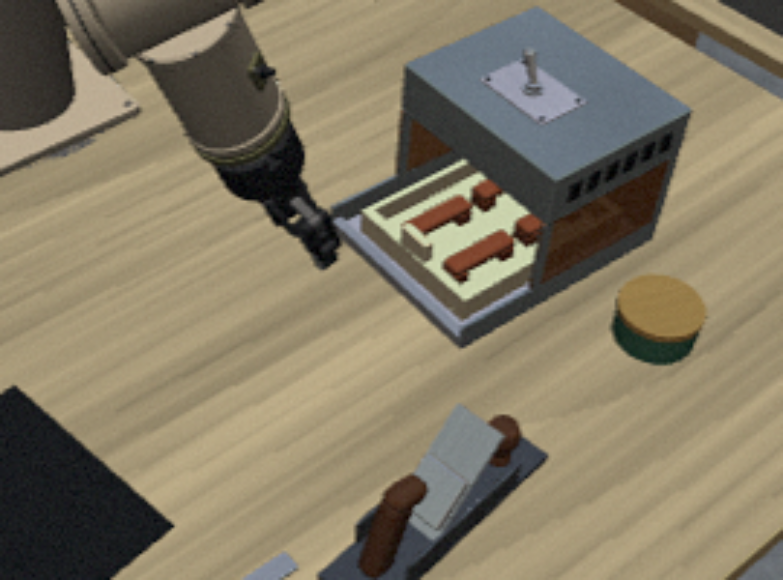

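Tray lies flat behind the sill (ear top 58 mm, tail ≈25 mm in), with all pulls in place. Now the lamp.

```bash
python3 -c "
from h import *
go((490,60,290,87),(470,317,290,87))"
```

```text
(490, 60, 290, 87) -> [  76.7  -15.5 -151.1] [-0.002 -0.39  -0.003] deg 22.3
(470, 317, 290, 87) -> [313.  -49.5 -54. ] [-0.002 -0.39  -0.003] deg 22.3
```

Emit:
jog_arm([
  [[77,-15,-151],[0,-0.39,0]],
  [[77,-15,-151],[0,-0.39,0]],
  [[77,-15,-151],[0,-0.39,0]],
  [[77,-15,-151],[0,-0.39,0]],
  [[77,-15,-151],[0,-0.39,0]],
  [[77,-15,-151],[0,-0.39,0]],
], grip=0)

```text
time: 38.45
tool_pos: [490.4, 62.9, 290.5]
tcp_rot: [-179.9, 0.0, 87.2]
ft_force: [-0.4, 0.4, 0.1]
finger_gap: -0.2
grip_force: 0.0
```

Emit:
jog_arm([
  [[200,-30,0],[0,0,0]],
  [[200,-30,0],[0,0,0]],
  [[200,-30,0],[0,0,0]],
  [[200,-30,0],[0,0,0]],
  [[200,-30,0],[0,0,0]],
  [[200,-30,0],[0,0,0]],
])

```text
time: 39.05
tool_pos: [469.5, 263.5, 287.5]
tcp_rot: [-179.7, 0.2, 87.2]
ft_force: [0.4, -0.3, -0.1]
finger_gap: -0.0
grip_force: 0.0
```

```bash
python3 tog.py; python3 -c "
from h import *
go((473,317.5,290,87),(473,317.5,208,87),(504,317.5,208,87))"
```

```text
[469.4669952  263.45973857 287.51166894] 224 [507.3467657  318.3401438  220.20342269] [501.20189118 312.35472148 208.26106376] [516.05853477 323.91199033 224.84403303]
(473, 317.5, 290, 87) -> [55.2  0.2 -2.2] [-0.005  0.003  0.001] deg 0.3
(473, 317.5, 208, 87) -> [55.4  0.6 79.8] [-0.005  0.003  0.001] deg 0.3
(504, 317.5, 208, 87) -> [57.  31.6 79.7] [-0.005  0.003  0.001] deg 0.3
```

Emit:
jog_arm([
  [[55,0,0],[0,0,0]],
  [[55,0,0],[0,0,0]],
  [[55,0,40],[0,0,0]],
  [[55,0,80],[0,0,0]],
  [[55,0,80],[0,0,0]],
  [[55,0,80],[0,0,0]],
])

```text
time: 39.7
tool_pos: [473.3, 315.9, 209.8]
tcp_rot: [-179.8, 0.1, 86.9]
ft_force: [0.4, 0.2, 0.3]
finger_gap: -0.0
grip_force: 0.0
```

Emit:
jog_arm([
  [[0,5,0],[0,0,0]],
  [[0,10,0],[0,0,0]],
  [[0,15,0],[0,0,0]],
  [[0,20,0],[0,0,0]],
  [[0,25,0],[0,0,0]],
  [[0,30,0],[0,0,0]],
  [[0,33,0],[0,0,0]],
  [[0,33,0],[0,0,0]],
])

```text
time: 40.5
tool_pos: [506.9, 315.7, 209.8]
tcp_rot: [-179.9, 0.1, 87.0]
ft_force: [0.2, 0.6, 0.0]
finger_gap: 0.0
grip_force: 0.0
```

Emit:
jog_arm([
  [[0,-10,0],[0,0,0]],
  [[0,-20,0],[0,0,0]],
  [[0,-20,-50],[0,0,0]],
  [[0,-20,-83],[0,0,0]],
  [[-50,-20,-83],[0,0,0]],
  [[-62,-20,-83],[0,0,0]],
  [[-62,-20,-83],[0,0,0]],
])

```text
time: 41.2
tool_pos: [482.7, 253.7, 293.3]
tcp_rot: [-179.9, 0.1, 86.9]
ft_force: [0.4, 0.5, -0.3]
finger_gap: 0.1
grip_force: 0.0
```

```bash
python3 tog.py; python3 -c "
from h import *
p,d=r.snapshot('scene'); cv2.imwrite('pics/s6.png',p)"
```

```text
[482.71741405 253.71313682 293.25352713] 284 [529.43433535 317.10848698 218.73017805] [522.41720074 311.27452457 208.2109023 ] [537.14470123 322.44634299 224.58330127]
```

View pics/s6.png

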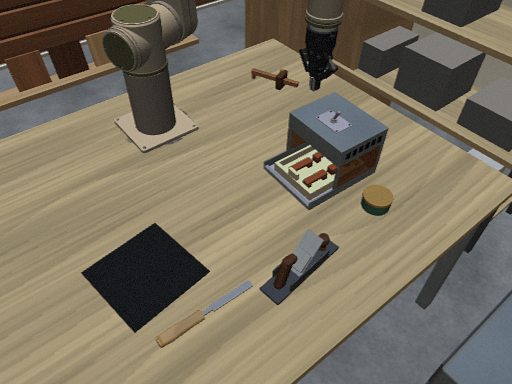

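The toggle at (335,117) leans ON (tip x≈530 against 531 at the start). The tray is flat in the box at (310,170), the mat is empty, and the plane, chisel and tin are where they were.

```bash
python3 -c "
from bench import r
print(r.hand_in())"
```

```text
the job is handed in; nothing more can be done
None
```

The job is handed in: the lamp was off throughout, all four pulls lie side by side in the tray, the tray is flat inside behind the sill, the lamp is back on, and the other things on the bench were left where they were.

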